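# Lean the backing plate and hold a bearing before it with tongs

## Task

Set up to inspect the freshly oiled bearing: first take the white plate out of its rack and lean it, foot on the bench, against the front of the steel angle plate, and let go of it. Then pick up the tongs, close them on the small bearing and hold it up in front of the middle of the white plate, within 15 cm of it, at least 6 cm clear of the bench but below the plate's top edge; finish while still holding it there with the tongs. Do not touch the bearing with the gripper's own fingers, and leave the pulley, the bottle and the socket where they are.

Things in the scene. Friction and masses are not known exactly. Their poses are not given: they have to be found in the camera images.
- plate: Flat white rigid plate, 8 mm thick (its x axis), 100 mm wide (its y axis), 140 mm tall (its z axis), about 150 g. Origin: centre of its bottom edge face. At the start it stands upright in the slot of the rack, its origin 8 mm above the bench, loose in the slot, and is drawn out upward.
- rack: Black plastic rack fixed to the bench, 70 (x) x 130 (y) mm and 35 mm high, with one straight slot, 11 mm wide, along its y axis; slot floor 8 mm above the bench. Origin: centre of its underside.
- stop: Dark steel angle plate fixed to the bench: an upright wall 120 mm wide (its y axis), 80 mm high, 14 mm thick, with a foot and two webs behind. Origin: on the bench at the middle of the wall's flat front face, which lies at x = 0 and looks along -x; the rest extends to x = +80 mm. The white plate is to lean on the top edge of this face, its foot on the bench in front.
- tongs: Steel spring tongs, 225 mm long, 160 g, lying on their side. Origin (near the balance point): on the bench midway between the grip plates, the taller flat parts of both arms, x = -35 to 35 mm, 28 mm high, 56 mm over their outsides when open. x points to the tips, y across the arms, z up. Hinge at x = -100 mm. The frame goes with the left (+y) arm.
- tongs_tips (a point): Point midway between the open tips, at x = 100 mm of the tongs, 10 mm above their underside. The tips are flat jaws 32 mm long, centred on this x, reaching from the underside 20 mm up; open they stand about 70 mm apart inside, 78 mm outside.
- tongs_jaw (a joint): Closing of the tongs, rad: 0 open, 0.26 shut. A spring holds them open: 4.5 N at the grip plates when open, 10 N when closed on the bearing. Each 1 mm of squeeze at the grip plates closes the tips 2 mm: at 51 mm over the plates the tongs can be carried, tips still 60 mm apart; they close on the bearing at about 38 mm. 20 to 60 N then holds it.
- bearing: Small steel ball bearing lying flat on the bench: 35 mm across, 14 mm tall, about 60 g, with a dark seal ring and bore. Origin: centre of its underside.
- pulley: Bystander: black grooved belt pulley lying flat, 121 mm across, 33 mm tall, loose. Origin: centre of its underside.
- oil: Bystander: grey oil bottle, 60 mm across, 150 mm tall, loose. Origin: centre of its underside.
- socket: Bystander: steel socket standing upright, 28 mm across, 55 mm tall, loose. Origin: centre of its underside.
Mind the look-alikes: they are no part of the job. Several things have the shape of the rack; the one meant has the colours described above.

How it is judged:
By the outcome, as a careful person would: the job done as asked, in the order asked, and still so for the second after the job is handed in, while the arm keeps its last pose, push and grip.
It also fails if it takes over 58 s, if anything falls off the work surface, if the arm or the gripper's body presses on something with over 40 N, if the wrist force passes 120 N, or if a joint passes its speed limit or range.

## Robot

A 6-joint arm with a two-finger parallel gripper is mounted at the origin on the work surface. World frame = base frame: x ahead of the robot, y to its left, z up, the work surface at z = 0. Lengths are in m, angles in degrees, forces in N, time in s.
With the tool pointing down it reaches from about 0.275 to 0.85 m from the base axis. Payload 19 kg.
Tool frame: the origin (TCP) lies at the very end of the fingers, on their centre line; the grasp point (between the pads) lies 19 mm behind it; x points along the fingers, y is the direction in which the jaws open and shut, and the axes are right-handed (so a half turn about x gives the same grasp; the last joint's range is limited). The gripper opens to 85 mm and grips with 20 to 120 N. Pads are 22 mm wide; open, the fingers measure 114 mm over their backs; the gripper's body (76 mm by 85 mm) begins 54 mm behind the grasp point. The pads swing forward as they close: fully open they stand 13 mm farther back than shut.
Start: joints at [-75.057, 8.623, 82.357, -0, 89.026, -7.678], TCP at [0.221, -0.531, 0.202] pointing down, gripper open.
Joint ranges: [-160.23, 160.23], [-39.13, 120.54], [6.94, 153.29], [-79.49, 259.48], [9.18, 160.14], [-161.06, 161.06]. Speed limits (degrees/s): [108.29, 108.29, 127.2, 172.46, 172.46, 172.46].

## Interface

Orientations are given as [roll, pitch, yaw] about the fixed x, y, z axes, in that order (R = Rz(yaw) Ry(pitch) Rx(roll)).
In Python, from plant import manip gives the robot as it stands.
- The arm moves only by the tool apply_moves, never from a script. Its argument "deltas" is a list of rows, each an object of numbers: "hand": the gripper's target within -1 to 1 (fully open at 1, half-way at 0, shut at -1); "x", "y", "z": the shift along the tool's x, y, z in mm; "roll": the turn about the tool's x in degrees. A call has 1 to 12 rows; each row is the pose to reach, as a shift and turn from the pose measured when the call began, along the tool's axes at that moment; what a row does not reach only later rows make up. A row lasts 1/8 s, in which the tool goes at most 62.5 mm and 10.7 degrees, less where a joint would pass 70% of its speed; a pose out of reach is approached as far as the arm can. A call with a gripper value outside its range is refused whole. The fingers move at their own pace and stop on an object; the grip force is fixed at half the most. Time passes only in rows, so rows that repeat a pose let the fingers close. It gives the time, the measured TCP pose, the force and the opening at its end, in the units of the state.
- manip.get_state(): the state, without advancing time (a new reading comes with each control period).
- manip.camera(name): name is "side" or "top"; returns (picture, depth): 480x640x3 uint8, red, green, blue; 480x640 float32, m along the optical axis (not along the pixel's ray), 0 where there is no reading.
- manip.camera_model(name): a dict with "fx", "fy", "cx", "cy" (pixels), "k1" (the pictures are not rectified: a ray, as slopes to the right and down, at radius r is drawn at 1 + k1 r^2 times it, then the intrinsics apply), "R" (3x3) and "t" (3): a world point X has camera coordinates R X + t. Camera axes: x right, y down, z forward; pixel columns grow to the right and rows downward; lengths in m; the calibration is good to about 2 mm. A picture is of the moment at which its call begins. camera_model takes no time and is no camera call.
- manip.sign_off(): hands the job in, once; it reports no verdict.
Trained networks look in the newest picture that a camera, given by its name, has taken for a name from the list of things; names that differ only in an ending like _2 or _b are one class to them, and where a whole thing is asked for, a point or a joint stands for the part that bears it (a point fixed in the world has none). Each returns a list of dicts, best first, with "conf" (0 to 1); they miss things now and then, are a little off and sometimes report something else, mostly with a low value. They report only what shows in the picture. A call takes as long as a camera call. They do not tell look-alikes from the thing itself.
- manip.cut_out(thing, camera): "mask" (480x640 bool, what is visible of it) and "point" ([column, row] in pixels, amid what is visible of it).
The state is a dict: "clock": time; "joints": joint angles; "qd": joint speeds; "effort": joint torques, N m; "position": TCP position; "eef_rot": TCP orientation; "wrist_force": force on the tool from outside, world axes, zero at the start; "wrist_torque": the same for the moment, N m; "gripper_width": finger opening in m.
Only numpy, scipy, OpenCV 4.12 (cv2) and the standard library are available. Lean on these libraries where they do the work, as an engineer would, in place of code of your own. Each camera call takes 0.05 s, during which the arm holds its last target. There are 200 camera calls.

## Working session

There is one attempt and no reset: what is moved stays moved. The work goes in short steps, Python scripts to look and compute and a tool call to move; the robot and the scene stay as the last step left them, time stands still between calls to the robot, and variables do not carry over. Pictures are saved under pics/ and viewed, about 8 in all and at most 12, crops included, and the job is handed in when it is done.

Besides the shell and the picture viewer there is one more tool, called after ">>>" in YAML: its name, and indented under it one key for each argument. apply_moves: Moves the arm, as the interface text tells. Its arguments: {"type":"object","properties":{"deltas":{"type":"array","items":{"type":"object","properties":{"hand":{"type":"number"},"x":{"type":"number"},"y":{"type":"number"},"z":{"type":"number"},"roll":{"type":"number"}}}}},"required":["deltas"]}

```bash
ls; mkdir -p pics; cat > h.py <<'E'
import numpy as np, cv2, json
from plant import manip
def model(n):
    m=manip.camera_model(n); return m,np.array(m["R"]),np.array(m["t"])
def rays(n,uv):
    m,R,t=model(n); uv=np.atleast_2d(uv).astype(float)
    d=np.stack([(uv[:,0]-m["cx"])/m["fx"],(uv[:,1]-m["cy"])/m["fy"]],1); s=d.copy()
    for _ in range(8): s=d/(1+m["k1"]*(s**2).sum(1,keepdims=True))
    return s
def unproj(n,uv,z):
    m,R,t=model(n); s=rays(n,uv); z=np.asarray(z).reshape(-1,1)
    return (np.hstack([s*z,z])-t)@R
def proj(n,X):
    m,R,t=model(n); c=np.atleast_2d(X)@R.T+t; s=c[:,:2]/c[:,2:]
    s=s*(1+m["k1"]*(s**2).sum(1,keepdims=True)); return s*[m["fx"],m["fy"]]+[m["cx"],m["cy"]]
def cloud(n,dep,mask):
    v,u=np.nonzero(mask&(dep>0)); return unproj(n,np.stack([u,v],1),dep[v,u])
def shot(n,f=None):
    p,d=manip.camera(n)
    if f: cv2.imwrite("pics/"+f,p[:,:,::-1])
    return p,d
E
python3 - <<'E'
from h import *
for n in ("top","side"):
    p,d=shot(n,n+"0.png")
    m,R,t=model(n); print(n,m["fx"],m["k1"],"cam at",-R.T@t, "fwd",R[2])
    np.savez(n+"0.npz",p=p,d=d)
    for th in ["plate","rack","stop","tongs","bearing","pulley","oil","socket"]:
        for r in manip.cut_out(th,n)[:3]:
            c=cloud(n,d,r["mask"])
            if len(c)<5: continue
            mm=np.median(c,0); rc=cv2.minAreaRect((c[:,:2]*1000).astype(np.float32))
            print(th,round(r["conf"],2),np.round(r["point"]),len(c),"med",mm.round(3),"z",np.percentile(c[:,2],[2,98]).round(3),"rect",np.round(rc[0]),np.round(rc[1]),round(rc[2]))
print(manip.get_state())
E
```

```text
pics
top 511.6776712598486 -0.012451490428700746 cam at [ 0.29852373 -0.08541599  1.45196373] fwd [ 0.18476668 -0.00254231 -0.98277913]
plate 0.66 [420. 243.] 527 med [ 0.551 -0.363  0.104] z [0.005 0.153] rect [ 569. -380.] [129.  48.] 8
rack 0.95 [345. 328.] 1247 med [ 0.317 -0.179  0.013] z [0.002 0.041] rect [ 318. -180.] [ 72. 138.] 89
rack 0.94 [408. 255.] 695 med [ 0.533 -0.349  0.017] z [0.003 0.041] rect [ 552. -366.] [134.  74.] 9
rack 0.55 [474. 279.] 1153 med [ 0.468 -0.536  0.025] z [0.003 0.041] rect [ 471. -544.] [133.  78.] 17
stop 0.86 [174. 227.] 1250 med [0.583 0.316 0.018] z [0.002 0.084] rect [596. 326.] [144.  84.] 9
tongs 0.92 [355. 288.] 42 med [ 0.442 -0.199  0.022] z [-0.002  0.032] rect [ 475. -168.] [110.  18.] 42
bearing 0.56 [271. 218.] 113 med [0.633 0.041 0.015] z [0.01 0.02] rect [633.  41.] [32. 33.] 56
pulley 0.65 [340. 157.] 1410 med [ 0.806 -0.154  0.033] z [0.001 0.04 ] rect [ 817. -154.] [122. 136.] 88
oil 0.78 [144. 295.] 647 med [0.392 0.363 0.099] z [0.001 0.153] rect [401. 387.] [89. 59.] 64
socket 0.58 [241. 177.] 138 med [0.741 0.133 0.052
[... 1259 characters left out ...]
0.002 0.054] rect [744. 140.] [28. 27.] 52
{'clock': 0.9, 'joints': array([-7.50574958e+01,  8.62190030e+00,  8.23576497e+01, -8.49504388e-04,
        8.90253657e+01, -7.67909417e+00]), 'qd': array([-0.04843466,  0.02199961,  0.00983993, -0.03267293,  0.05424089,
        0.05757282]), 'effort': array([ 3.99219571e-03, -7.12810135e+01, -5.71044767e+01,  3.34751235e-05,
        1.24359187e-03, -3.83979526e-06]), 'position': array([ 0.2211241 , -0.53074357,  0.2015716 ]), 'eef_rot': array([-87.87577139,  89.99501147, 114.74584144]), 'wrist_force': array([-0.59588544,  0.5502936 ,  0.05734399]), 'wrist_torque': array([ 0.03401002,  0.02724262, -0.02340107]), 'gripper_width': 0.08527057619019002}
```

View pics/top0.png

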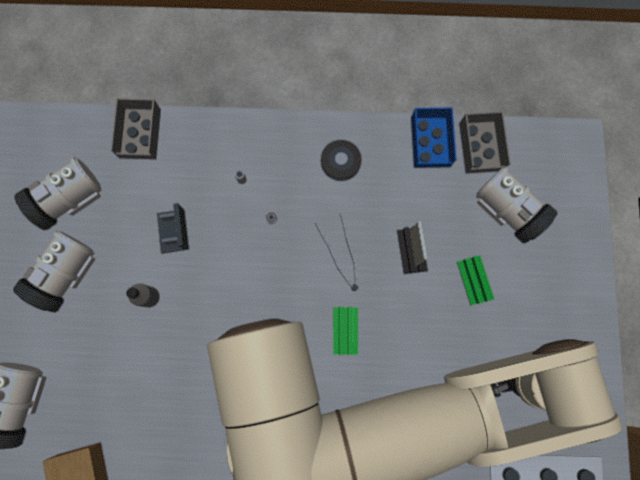

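View pics/side0.png

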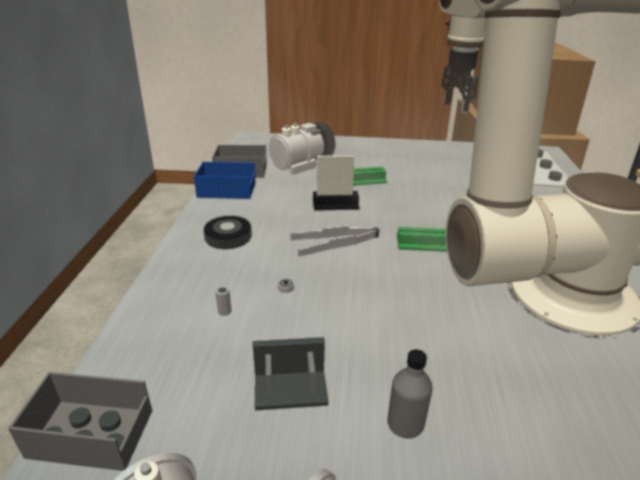

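The black rack (top view 410,248) holds the white plate (420,243). The stop is at (172,228) with its front facing -y. The tongs run from the hinge at (354,288) to tips near (317,222) and (341,213), and the bearing is at (271,218). The green racks are look-alikes. Next I fit the poses.

```bash
python3 - <<'E'
from h import *
D={n:np.load(n+"0.npz") for n in("top","side")}
def line(c):
    m=np.median(c[:,:2],0); l=cv2.fitLine((c[:,:2]*1000).astype(np.float32),cv2.DIST_HUBER,0,.01,.01).ravel()
    s=((c[:,:2]-m)@l[:2]); return (l[2:]).round(1),round(np.degrees(np.arctan2(l[1],l[0])),1),(s.min(),s.max())
full={}
for n in D:
    d=D[n]["d"]; full[n]=cloud(n,d,d>0); 
    v,u=np.nonzero(d>0); col=D[n]["p"][v,u].astype(int)
    c=full[n]
    def box(x0,x1,y0,y1,z0,z1): return (c[:,0]>x0)&(c[:,0]<x1)&(c[:,1]>y0)&(c[:,1]<y1)&(c[:,2]>z0)&(c[:,2]<z1)
    b=c[box(.3,.7,-.1,.2,-.03,.008)]; print(n,"bench z",np.median(b[:,2]).round(4))
    k=box(.45,.66,-.46,-.28,.05,.17); pl=c[k]; print("plate face",k.sum(),line(pl),"x",np.percentile(pl[:,0],[1,99]).round(3),"y",np.percentile(pl[:,1],[1,99]).round(3))
    pt=c[box(.45,.66,-.46,-.28,.135,.17)]; print(" top",len(pt),line(pt) if len(pt)>3 else "")
    k=box(.5,.7,.2,.42,.072,.1); st=c[k]; print("stop top",len(st),line(st),"x",np.percentile(st[:,0],[1,99]).round(3),"y",np.percentile(st[:,1],[2,98]).round(3),"z",np.percentile(st[:,2],[50,98]).round(3))
    st=c[box(.5,.7,.2,.42,.02,.07)]; rc=cv2.minAreaRect((st[:,:2]*1000).astype(np.float32)); print(" body",rc, "ymin",np.percentile(st[:,1],[1,99]))
    for a in (.0,):
        st=c[box(.5,.7,.2,.42,.03,.085)]; L=line(st); print(" wall",len(st),L)
    im=D[n]["p"]
    sl=(slice(170,310),slice(280,420)) if n=="top" else (slice(190,310),slice(250,400))
    cv2.imwrite("pics/t_%s.png"%n,cv2.resize(im[sl][:,:,::-1],None,fx=5.5 if n=="side" else 4.2,fy=5.5 if n=="side" else 4.2,interpolation=cv2.INTER_CUBIC)[:600,:800])
a=cv2.imread("pics/t_top.png");print(a.shape)
E
```

```text
top bench z 0.0006
plate face 429 (array([ 551.2, -362.1], dtype=float32), np.float32(9.1), (np.float64(-0.04892391186538201), np.float64(0.05146811596497617))) x [0.504 0.601] y [-0.374 -0.354]
 top 162 (array([ 553.1, -363.8], dtype=float32), np.float32(9.5), (np.float64(-0.04955786881501536), np.float64(0.05052410540874953)))
stop top 250 (array([589.8, 290.5], dtype=float32), np.float32(10.9), (np.float64(-0.0599078821559864), np.float64(0.06018854495460734))) x [0.532 0.648] y [0.275 0.306] z [0.08  0.086]
 body ((584.7018432617188, 319.6353759765625), (118.96006774902344, 73.2997055053711), 10.357027053833008) ymin [0.27474866 0.34946754]
 wall 547 (array([586.5, 290.8], dtype=float32), np.float32(11.3), (np.float64(-0.059607087975258995), np.float64(0.060518160489665525)))
side bench z -0.0023
plate face 1169 (array([ 552.9, -358.6], dtype=float32), np.float32(8.8), (np.float64(-0.050484225808529216), np.float64(0.04915013594411149))) x [0.504 0.601] y [-0.37  -0.348]
 top 152 (array([ 552.6, -358.2], dtype=float32), np.float32(8.8), (np.float64(-0.05051866168007586), np.float64(0.04771427052768404)))
stop top 568 (array([588., 298.], dtype=float32), np.float32(10.2), (np.float64(-0.059307699031208576), np.float64(0.0581156293666064))) x [0.532 0.646] y [0.281 0.311] z [0.077 0.079]
 body ((584.5839233398438, 324.0445556640625), (118.75818634033203, 52.27417755126953), 10.265774726867676) ymin [0.29042861 0.35432313]
 wall 2082 (array([589.3, 301.8], dtype=float32), np.float32(10.7), (np.float64(-0.060221408660327234), np.float64(0.0585443836771266)))
(588, 588, 3)
```

View pics/t_top.png

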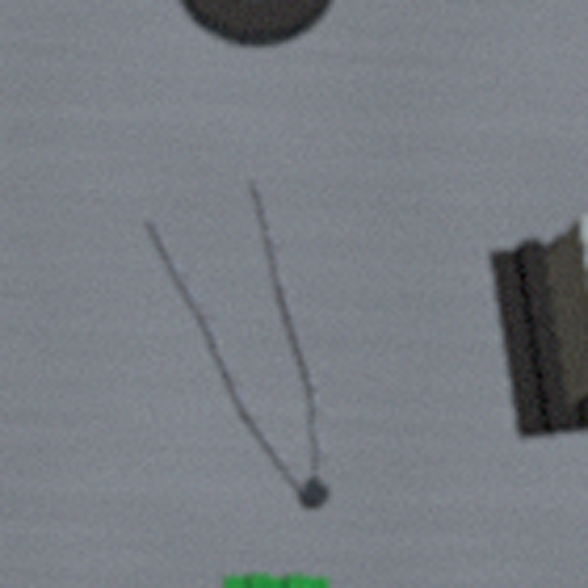

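Crop: hinge at (354.5,287), tips at (316,223) and (340,214).

```bash
cat >> h.py <<'E'
from scipy.spatial.transform import Rotation as Ro
def plan(*targets):
    s=manip.get_state(); R=Ro.from_euler("xyz",s["eef_rot"],degrees=True).as_matrix(); p=np.array(s["position"])
    hy=np.degrees(np.arctan2(R[1,1],R[0,1]))
    print("t",round(s["clock"],2),"pos",p.round(4),"yhead",round(hy,1),"tilt",R[:,0].round(3),"w",round(s["gripper_width"],4),"j",np.round(s["joints"],1),"F",np.round(s["wrist_force"],1))
    for X,h in targets:
        d=R.T@(np.array(X)-p)*1000
        a=((hy-h)+90)%180-90   # turn about tool x (down) lowers heading
        print(" to",X,h,"-> x,y,z",d.round(1),"roll",round(a,1))
E
python3 - <<'E'
from h import *
def at(n,uv,z):
    m,R,t=model(n); s=rays(n,uv); d=np.hstack([s,np.ones((len(s),1))])@R; C=-R.T@t
    return C+d*((z-C[2])/d[:,2:])
h=at("top",[(354.5,287.1)],.018)[0]; t=at("top",[(315.7,223.3),(340.2,213.8)],.02)
print("hinge",h,"tips",t, np.linalg.norm(t[0]-t[1])); mid=t.mean(0); v=mid-h; print("len",np.linalg.norm(v[:2]),"yaw",np.degrees(np.arctan2(v[1],v[0])),"origin",h+v*100/216, )
# side check
D=np.load("side0.npz")["d"]; c=cloud("side",D,D>0); k=(c[:,2]>.012)&(c[:,2]<.035)&(c[:,0]>.42)&(c[:,0]<.68)&(c[:,1]>-.25)&(c[:,1]<-.09)
q=c[k]; print("side",len(q),"hinge",np.median(q[q[:,0]<q[:,0].min()+.01],0), q[q[:,0]>q[:,0].max()-.004].mean(0)); print(cv2.minAreaRect((q[:,:2]*1000).astype(np.float32)))
plan(((.553,-.362,.25),99),((.553,-.362,.108),99))
E
```

```text
hinge [ 0.43658556 -0.20068328  0.018     ] tips [[ 0.61594527 -0.08659368  0.02      ]
 [ 0.64606168 -0.15622546  0.02      ]] 0.07586555396522444
len 0.2099586723383267 yaw 22.183129005695182 origin [ 0.52659386 -0.16398249  0.01892593]
side 670 hinge [ 0.43479479 -0.19272615  0.01911557] [ 0.64828225 -0.15417214  0.01454346]
((535.3704223632812, -167.71128845214844), (216.35658264160156, 81.00141143798828), 27.034820556640625)
t 0.9 pos [ 0.2211 -0.5307  0.2016] yhead -67.4 tilt [-0.  0. -1.] w 0.0853 j [-75.1   8.6  82.4  -0.   89.   -7.7] F [-0.6  0.6  0.1]
 to (0.553, -0.362, 0.25) 99 -> x,y,z [ -48.4  -28.1 -371.2] roll 13.6
 to (0.553, -0.362, 0.108) 99 -> x,y,z [  93.6  -28.1 -371.2] roll 13.6
```

>>> apply_moves:
  deltas:
    - {"x": -48, "hand": 1}
    - {"x": -48, "y": -28, "z": -371, "roll": 13.6}
    - {"x": -48, "y": -28, "z": -371, "roll": 13.6}
    - {"x": -48, "y": -28, "z": -371, "roll": 13.6}
    - {"x": -48, "y": -28, "z": -371, "roll": 13.6}
    - {"x": -48, "y": -28, "z": -371, "roll": 13.6}
    - {"x": -48, "y": -28, "z": -371, "roll": 13.6}
    - {"x": -48, "y": -28, "z": -371, "roll": 13.6}
    - {"x": -48, "y": -28, "z": -371, "roll": 13.6}
    - {"x": -48, "y": -28, "z": -371, "roll": 13.6}
    - {"x": -48, "y": -28, "z": -371, "roll": 13.6}

```text
invalid input
```

```bash
python3 - <<'E'
from h import *
plan(((.553,-.362,.108),99),((.553,-.362,.30),99))
E
```

```text
t 0.9 pos [ 0.2211 -0.5307  0.2016] yhead -67.4 tilt [-0.  0. -1.] w 0.0853 j [-75.1   8.6  82.4  -0.   89.   -7.7] F [-0.6  0.6  0.1]
 to (0.553, -0.362, 0.108) 99 -> x,y,z [  93.6  -28.1 -371.2] roll 13.6
 to (0.553, -0.362, 0.3) 99 -> x,y,z [ -98.4  -28.1 -371.2] roll 13.6
```

>>> apply_moves:
  deltas:
    - {"hand": 1, "x": -48, "y": 0, "z": -60, "roll": 0}
    - {"hand": 1, "x": -48, "y": -28, "z": -371, "roll": 13.6}
    - {"hand": 1, "x": -48, "y": -28, "z": -371, "roll": 13.6}
    - {"hand": 1, "x": -48, "y": -28, "z": -371, "roll": 13.6}
    - {"hand": 1, "x": -48, "y": -28, "z": -371, "roll": 13.6}
    - {"hand": 1, "x": -48, "y": -28, "z": -371, "roll": 13.6}
    - {"hand": 1, "x": -48, "y": -28, "z": -371, "roll": 13.6}
    - {"hand": 1, "x": -48, "y": -28, "z": -371, "roll": 13.6}
    - {"hand": 1, "x": -48, "y": -28, "z": -371, "roll": 13.6}
    - {"hand": 1, "x": -48, "y": -28, "z": -371, "roll": 13.6}
    - {"hand": 1, "x": -48, "y": -28, "z": -371, "roll": 13.6}

```text
clock: 2.28
position: [0.5521, -0.3628, 0.2498]
eef_rot: [123.6, 90.0, -47.5]
wrist_force: [0.1, -0.4, 0.1]
gripper_width: 0.0854
```

```bash
python3 - <<'E'
from h import *
plan(((.553,-.362,.108),99),((.553,-.362,.30),99))
E
```

```text
t 2.27 pos [ 0.5521 -0.3628  0.2498] yhead -81.0 tilt [ 0. -0. -1.] w 0.0854 j [-40.   18.5  64.7  -0.   96.7  41.1] F [ 0.1 -0.4  0.1]
 to (0.553, -0.362, 0.108) 99 -> x,y,z [141.8  -0.7  -1. ] roll -0.0
 to (0.553, -0.362, 0.3) 99 -> x,y,z [-50.2  -0.7  -1. ] roll -0.0
```

>>> apply_moves:
  deltas:
    - {"hand": 1, "x": 60, "y": -1, "z": -1, "roll": 0}
    - {"hand": 1, "x": 110, "y": -1, "z": -1, "roll": 0}
    - {"hand": 1, "x": 142, "y": -1, "z": -1, "roll": 0}
    - {"hand": 1, "x": 142, "y": -1, "z": -1, "roll": 0}
    - {"hand": -1, "x": 142, "y": -1, "z": -1, "roll": 0}
    - {"hand": -1, "x": 142, "y": -1, "z": -1, "roll": 0}
    - {"hand": -1, "x": 142, "y": -1, "z": -1, "roll": 0}
    - {"hand": -1, "x": 142, "y": -1, "z": -1, "roll": 0}
    - {"hand": -1, "x": 142, "y": -1, "z": -1, "roll": 0}
    - {"hand": -1, "x": 142, "y": -1, "z": -1, "roll": 0}
    - {"hand": -1, "x": 142, "y": -1, "z": -1, "roll": 0}
    - {"hand": -1, "x": 142, "y": -1, "z": -1, "roll": 0}

```text
clock: 3.78
position: [0.5532, -0.3619, 0.1084]
eef_rot: [127.5, 89.9, -43.5]
wrist_force: [-0.6, 0.2, 6.1]
gripper_width: 0.0056
```

```bash
python3 - <<'E'
from h import *
shot("side","s1.png")
plan(((.553,-.362,.30),99))
E
```

```text
t 3.83 pos [ 0.5532 -0.3619  0.1085] yhead -81.0 tilt [ 0.001 -0.001 -1.   ] w 0.0057 j [-39.9  21.2  77.4  -0.   81.2  41.2] F [ 0.1 -0.4  5.7]
 to (0.553, -0.362, 0.3) 99 -> x,y,z [-1.915e+02  2.000e-01  1.000e-01] roll -0.0
```

>>> apply_moves:
  deltas:
    - {"hand": -1, "x": -15, "y": 0, "z": 0, "roll": 0}
    - {"hand": -1, "x": -40, "y": 0, "z": 0, "roll": 0}
    - {"hand": -1, "x": -80, "y": 0, "z": 0, "roll": 0}
    - {"hand": -1, "x": -120, "y": 0, "z": 0, "roll": 0}
    - {"hand": -1, "x": -120, "y": 0, "z": 0, "roll": 0}

```text
clock: 4.45
position: [0.5538, -0.3624, 0.2328]
eef_rot: [130.6, 89.6, -40.5]
wrist_force: [0.9, 0.6, -0.7]
gripper_width: 0.0057
```

```bash
python3 - <<'E'
from h import *
p,d=shot("side","s2.png")
plan()
c=cloud("side",d,d>0); k=(c[:,2]>.06)&(c[:,2]<.2)&(c[:,0]>.45)&(c[:,0]<.66)&(c[:,1]>-.42)&(c[:,1]<-.32); q=c[k]
print(len(q),np.percentile(q,[1,50,99],axis=0).round(3)); l=q[q[:,2]<.17]; print(cv2.fitLine((l[:,:2]*1000).astype(np.float32),cv2.DIST_HUBER,0,.01,.01).ravel())
cv2.imwrite("pics/s2c.png",cv2.resize(p[60:260,230:450,::-1],None,fx=3,fy=3))
E
```

```text
t 4.5 pos [ 0.5534 -0.362   0.2303] yhead -81.0 tilt [ 0.003 -0.002 -1.   ] w 0.006 j [-39.9  18.5  66.9  -0.   94.3  41.2] F [-0.8 -0.4 -1.6]
928 [[ 0.505 -0.369  0.129]
 [ 0.554 -0.358  0.166]
 [ 0.602 -0.347  0.199]]
[ 9.8837268e-01  1.5205069e-01  5.5382672e+02 -3.5837762e+02]
```

View pics/s2c.png

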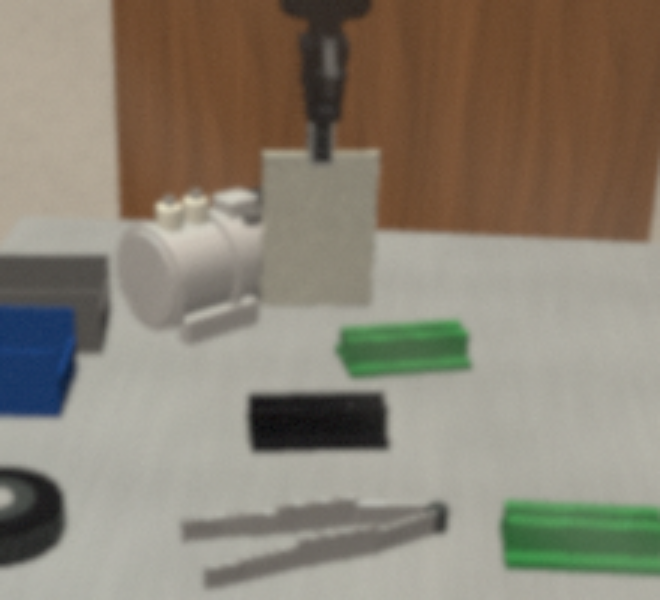

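```bash
python3 - <<'E'
from h import *
D=manip.camera("side"); d=D[1]
r=manip.cut_out("plate","side")
for q in r[:1]:
    c=cloud("side",d,q["mask"]); c=c[(c[:,1]>-.42)&(c[:,1]<-.3)]; print(q["conf"],len(c),np.percentile(c,[1,50,99],axis=0).round(4))
c=cloud("side",d,d>0); k=(c[:,0]>.505)&(c[:,0]<.602)&(c[:,1]>-.40)&(c[:,1]<-.33); q=c[k]
h,_=np.histogram(q[:,2],np.arange(0,.36,.01)); print(h)
q=q[(q[:,0]>.535)&(q[:,0]<.57)]
for z in np.arange(.1,.3,.01):
    s=q[abs(q[:,2]-z)<.005]; 
    if len(s): print(z.round(2),len(s),np.percentile(s[:,0],[2,98]).round(3),np.median(s[:,1]).round(4))
plan()
E
```

```text
0.78 1914 [[ 0.5043 -0.369   0.128 ]
 [ 0.553  -0.3577  0.1993]
 [ 0.6018 -0.347   0.2667]]
[134 110 134 213   0   0   0   0   0   0   0   0  43 126 124 128 126 134
 136 133 132 140 139 138 141 138 125  35  37  22  24  14  15  15  25]
0.13 38 [0.536 0.568] -0.3588
0.14 41 [0.537 0.569] -0.3583
0.15 45 [0.537 0.569] -0.3575
0.16 45 [0.537 0.569] -0.3571
0.17 49 [0.535 0.57 ] -0.3575
0.18 53 [0.535 0.57 ] -0.3576
0.19 44 [0.536 0.568] -0.359
0.2 49 [0.536 0.568] -0.3578
0.21 46 [0.537 0.568] -0.3572
0.22 51 [0.537 0.568] -0.3577
0.23 46 [0.537 0.569] -0.358
0.24 48 [0.535 0.569] -0.3576
0.25 56 [0.535 0.569] -0.3585
0.26 45 [0.536 0.569] -0.3547
0.27 41 [0.536 0.568] -0.3497
0.28 38 [0.544 0.565] -0.3462
0.29 33 [0.544 0.565] -0.349
t 4.6 pos [ 0.5528 -0.3616  0.2277] yhead -81.0 tilt [-0. -0. -1.] w 0.0063 j [-39.9  18.6  67.1  -0.   94.3  41.2] F [-0.3  0.4 -2.3]
```

```bash
python3 - <<'E'
from h import *
plan(((.595,.2614,.22),100.4),((.595,.2614,.100),100.4))
E
```

```text
t 4.6 pos [ 0.5528 -0.3616  0.2277] yhead -81.0 tilt [-0. -0. -1.] w 0.0063 j [-39.9  18.6  67.1  -0.   94.3  41.2] F [-0.3  0.4 -2.3]
 to (0.595, 0.2614, 0.22) 100.4 -> x,y,z [   7.7 -608.8 -138.6] roll -1.4
 to (0.595, 0.2614, 0.1) 100.4 -> x,y,z [ 127.7 -608.8 -138.7] roll -1.4
```

>>> apply_moves:
  deltas:
    - {"hand": -1, "x": 2, "y": -20, "z": -5, "roll": 0}
    - {"hand": -1, "x": 2, "y": -65, "z": -15, "roll": 0}
    - {"hand": -1, "x": 2, "y": -120, "z": -27, "roll": 0}
    - {"hand": -1, "x": 4, "y": -178, "z": -40, "roll": 0}
    - {"hand": -1, "x": 4, "y": -236, "z": -54, "roll": 0}
    - {"hand": -1, "x": 4, "y": -294, "z": -67, "roll": -1}
    - {"hand": -1, "x": 4, "y": -352, "z": -80, "roll": -1}
    - {"hand": -1, "x": 6, "y": -410, "z": -93, "roll": -1}
    - {"hand": -1, "x": 6, "y": -468, "z": -107, "roll": -1}
    - {"hand": -1, "x": 8, "y": -520, "z": -119, "roll": -1.4}
    - {"hand": -1, "x": 8, "y": -565, "z": -129, "roll": -1.4}
    - {"hand": -1, "x": 8, "y": -598, "z": -137, "roll": -1.4}

```text
clock: 6.1
position: [0.5937, 0.2532, 0.2186]
eef_rot: [-5.0, 89.9, -174.5]
wrist_force: [0.3, -0.0, -1.4]
gripper_width: 0.0059
```

>>> apply_moves:
  deltas:
    - {"hand": -1, "x": 0, "y": 0, "z": 0, "roll": 0}
    - {"hand": -1, "x": 0, "y": 0, "z": 0, "roll": 0}

```text
clock: 6.35
position: [0.5929, 0.2534, 0.2178]
eef_rot: [1.5, 89.8, -168.0]
wrist_force: [0.3, -0.6, -1.1]
gripper_width: 0.0059
```

```bash
python3 - <<'E'
from h import *
p,d=shot("top","top3.png")
c=cloud("top",d,d>0)
k=(c[:,0]>.5)&(c[:,0]<.7)&(c[:,1]>.2)&(c[:,1]<.42)
st=c[k&(c[:,2]>.02)&(c[:,2]<.07)&(c[:,1]>.265)]; print(cv2.minAreaRect((st[:,:2]*1000).astype(np.float32)))
p2,d2=shot("side","side3.png"); r=manip.cut_out("plate","side")
for q in r[:1]:
    cc=cloud("side",d2,q["mask"]); cc=cc[(cc[:,2]>.1)&(cc[:,1]<.3)&(cc[:,1]>.2)]; print(q["conf"],len(cc),np.percentile(cc,[1,50,99],axis=0).round(4)); l=cv2.fitLine((cc[:,:2]*1000).astype(np.float32),cv2.DIST_HUBER,0,.01,.01).ravel(); print(l)
    for z in (.13,.16,.19,.22,.25): s=cc[abs(cc[:,2]-z)<.008]; print(z,len(s),np.median((s[:,:2]*1000-l[2:])@[-l[1],l[0]]) if len(s) else "")
plan(((.595,.2614,.22),100.4),((.595,.2614,.100),100.4))
cv2.imwrite("pics/s3c.png",np.hstack([cv2.resize(p2[60:480,180:480,::-1],(400,560)),cv2.resize(p[130:330,100:243,::-1],(400,560))]))
E
```

```text
((606.1708374023438, 350.59393310546875), (13.210918426513672, 35.37155532836914), 61.38215255737305)
0.82 4390 [[0.5438 0.2462 0.1176]
 [0.5914 0.2564 0.1911]
 [0.6386 0.2659 0.2558]]
[9.8299861e-01 1.8361287e-01 5.9143512e+02 2.5634732e+02]
0.13 440 -0.0758298450532331
0.16 468 0.0247697848731081
0.19 498 -0.036016325550701465
0.22 530 0.08327937533192183
0.25 505 -0.09604464236659677
t 6.5 pos [0.5936 0.2524 0.2186] yhead -79.6 tilt [-0.002 -0.    -1.   ] w 0.0056 j [16.2 16.9 70.4  0.  92.8 95.8] F [-0.3  0.1 -1.4]
 to (0.595, 0.2614, 0.22) 100.4 -> x,y,z [-1.4 -8.6 -3. ] roll -0.0
 to (0.595, 0.2614, 0.1) 100.4 -> x,y,z [118.6  -8.6  -3.3] roll -0.0
```

View pics/s3c.png

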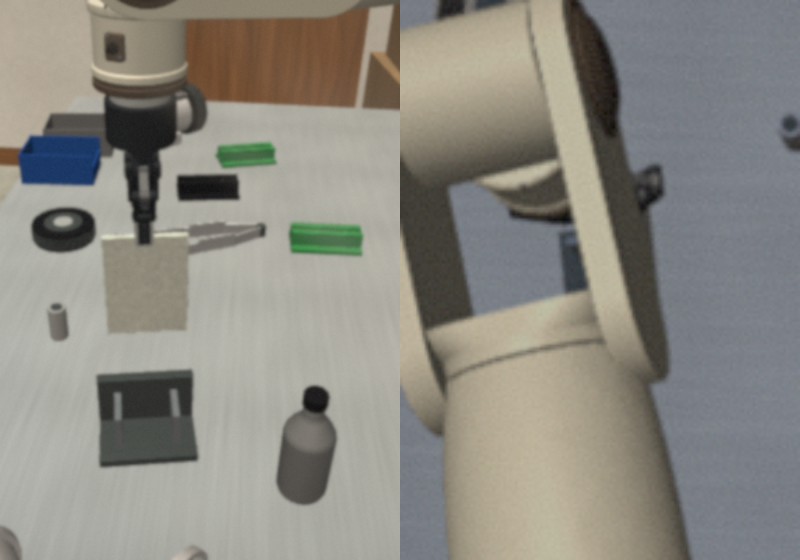

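>>> apply_moves:
  deltas:
    - {"hand": -1, "x": 20, "y": -8.6, "z": -2, "roll": 0}
    - {"hand": -1, "x": 60, "y": -8.6, "z": -2, "roll": 0}
    - {"hand": -1, "x": 95, "y": -8.6, "z": -2, "roll": 0}
    - {"hand": -1, "x": 110, "y": -8.6, "z": -2, "roll": 0}
    - {"hand": -1, "x": 115, "y": -8.6, "z": -2, "roll": 0}
    - {"hand": -1, "x": 117, "y": -8.6, "z": -2, "roll": 0}
    - {"hand": -1, "x": 118, "y": -8.6, "z": -2, "roll": 0}
    - {"hand": -1, "x": 118.5, "y": -8.6, "z": -2, "roll": 0}

```text
clock: 7.5
position: [0.5941, 0.2613, 0.1008]
eef_rot: [-8.1, 89.9, -177.7]
wrist_force: [0.5, 0.4, -0.6]
gripper_width: 0.0061
```

```bash
python3 - <<'E'
from h import *
p2,d2=shot("side"); r=manip.cut_out("plate","side")
for q in r[:1]:
    cc=cloud("side",d2,q["mask"]); cc=cc[(cc[:,2]>.085)&(cc[:,1]<.3)&(cc[:,1]>.2)]; print(q["conf"],len(cc),np.percentile(cc,[1,50,99],axis=0).round(4))
plan(((.595,.2614,.100),100.4))
E
```

```text
0.56 1489 [[0.5444 0.2535 0.0856]
 [0.592  0.2649 0.1131]
 [0.6397 0.2746 0.1392]]
t 7.6 pos [0.5939 0.2612 0.1005] yhead -79.6 tilt [-0.001 -0.    -1.   ] w 0.0058 j [16.9 20.2 79.8  0.  80.1 96.5] F [-0.3 -0.9 -0.4]
 to (0.595, 0.2614, 0.1) 100.4 -> x,y,z [ 0.5  0.  -1.1] roll -0.0
```

>>> apply_moves:
  deltas:
    - {"hand": -1, "x": 1, "y": 0, "z": -1, "roll": 0}
    - {"hand": -0.3, "x": 1, "y": 0, "z": -1, "roll": 0}
    - {"hand": -0.3, "x": 1, "y": 0, "z": -1, "roll": 0}
    - {"hand": -0.3, "x": 1, "y": 0, "z": -1, "roll": 0}
    - {"hand": -0.3, "x": 1, "y": 0, "z": -1, "roll": 0}

```text
clock: 8.22
position: [0.5949, 0.2614, 0.0994]
eef_rot: [-2.6, 89.9, -172.2]
wrist_force: [-0.4, -0.4, -0.3]
gripper_width: 0.0304
```

```bash
python3 - <<'E'
from h import *
p2,d2=shot("side"); r=manip.cut_out("plate","side")
for q in r[:1]:
    cc=cloud("side",d2,q["mask"]); cc=cc[(cc[:,2]>.085)&(cc[:,1]<.34)&(cc[:,1]>.2)]; print(q["conf"],len(cc),np.percentile(cc,[1,50,99],axis=0).round(4))
    for z in (.09,.1,.11,.12,.13,.14): s=cc[abs(cc[:,2]-z)<.005]; print(z,len(s),np.median(s[:,1]-.18*(s[:,0]-.591)))
plan()
cv2.imwrite("pics/s4c.png",cv2.resize(p2[150:450,180:450,::-1],None,fx=2,fy=2))
E
```

```text
0.9 1409 [[0.5443 0.2541 0.0857]
 [0.5907 0.2646 0.1113]
 [0.6397 0.275  0.1388]]
0.09 265 0.26504389165649694
0.1 272 0.26492967210186846
0.11 253 0.2648657348222002
0.12 211 0.2647729242711654
0.13 223 0.2648535670015359
0.14 185 0.2629727940133981
t 8.32 pos [0.5949 0.2614 0.0995] yhead -79.6 tilt [-0.001 -0.    -1.   ] w 0.0302 j [16.9 20.4 79.7  0.  80.  96.5] F [-0.   0.2 -1.2]
```

View pics/s4c.png

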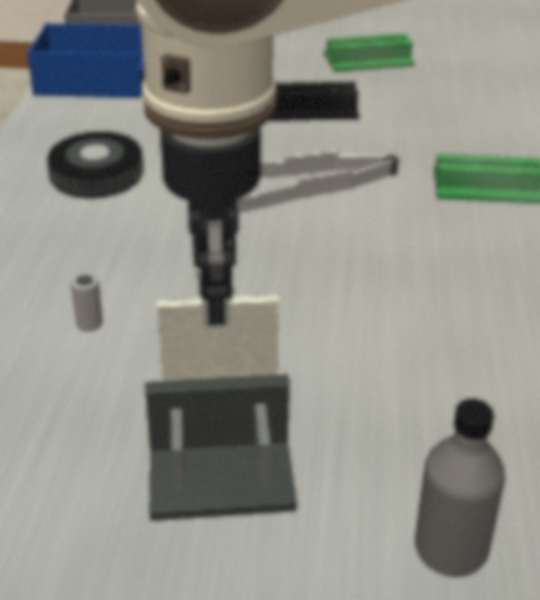

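>>> apply_moves:
  deltas:
    - {"hand": -0.3, "x": 8, "y": 0, "z": 0, "roll": 0}
    - {"hand": -0.3, "x": 8, "y": -6, "z": 0, "roll": 0}
    - {"hand": -0.3, "x": 8, "y": -10, "z": 0, "roll": 0}
    - {"hand": -0.3, "x": 8, "y": -14, "z": 0, "roll": 0}
    - {"hand": -0.3, "x": 8, "y": -18, "z": 0, "roll": 0}
    - {"hand": -0.3, "x": 8, "y": -22, "z": 0, "roll": 0}
    - {"hand": -0.3, "x": 8, "y": -26, "z": 0, "roll": 0}
    - {"hand": -0.3, "x": 8, "y": -29, "z": 0, "roll": 0}
    - {"hand": -0.3, "x": 8, "y": -29, "z": 0, "roll": 0}

```text
clock: 9.45
position: [0.5896, 0.2901, 0.0914]
eef_rot: [-1.7, 89.9, -171.3]
wrist_force: [0.5, 0.2, -0.2]
gripper_width: 0.0299
```

```bash
python3 - <<'E'
from h import *
p2,d2=shot("side"); r=manip.cut_out("plate","side")
for q in r[:1]:
    cc=cloud("side",d2,q["mask"]); cc=cc[(cc[:,2]>.075)&(cc[:,1]<.34)&(cc[:,1]>.2)]; print(q["conf"],len(cc),np.percentile(cc,[1,50,99],axis=0).round(4))
    for z in (.09,.1,.11,.12,.13,.14): s=cc[abs(cc[:,2]-z)<.005]; print(z,len(s),np.median(s[:,1]-.18*(s[:,0]-.591)))
plan()
E
```

```text
0.72 1245 [[0.5389 0.2803 0.0771]
 [0.5869 0.2944 0.1073]
 [0.634  0.3099 0.1352]]
0.09 199 0.2912638728980294
0.1 215 0.2941104876259306
0.11 164 0.2967005716099921
0.12 183 0.299616717868315
0.13 299 0.30092846073139495
0.14 15 0.2992083427568327
t 9.55 pos [0.5896 0.2899 0.0914] yhead -79.6 tilt [-0.002 -0.    -1.   ] w 0.0298 j [19.5 21.5 79.1  0.  79.5 99.1] F [-0.2  0.3 -0.2]
```

>>> apply_moves:
  deltas:
    - {"hand": -0.3, "x": 0, "y": -5, "z": 0, "roll": 0}
    - {"hand": -0.3, "x": -10, "y": -5, "z": 0, "roll": 0}
    - {"hand": -0.3, "x": -25, "y": -5, "z": 0, "roll": 0}
    - {"hand": -0.3, "x": -45, "y": -5, "z": 0, "roll": 0}
    - {"hand": -0.3, "x": -80, "y": -5, "z": 0, "roll": 0}
    - {"hand": 0, "x": -120, "y": -5, "z": 0, "roll": 0}
    - {"hand": 1, "x": -120, "y": -5, "z": 0, "roll": 0}

```text
clock: 10.42
position: [0.5901, 0.2952, 0.2165]
eef_rot: [-167.8, 89.7, 22.6]
wrist_force: [0.2, 0.5, -0.6]
gripper_width: 0.0592
```

```bash
python3 - <<'E'
from h import *
p2,d2=shot("side"); r=manip.cut_out("plate","side")
for q in r[:1]:
    cc=cloud("side",d2,q["mask"]); cc=cc[(cc[:,2]>.075)&(cc[:,1]<.34)&(cc[:,1]>.2)]; print(q["conf"],len(cc),np.percentile(cc,[1,50,99],axis=0).round(4))
    for z in (.09,.1,.11,.12,.13,.14): s=cc[abs(cc[:,2]-z)<.005]; print(z,len(s),np.median(s[:,1]-.18*(s[:,0]-.591)))
plan(((.529,-.160,.20),112.2))
E
```

```text
0.66 1429 [[0.5396 0.2806 0.0771]
 [0.587  0.2953 0.1115]
 [0.6337 0.309  0.1354]]
0.09 203 0.2911567195954957
0.1 206 0.29405078183523115
0.11 212 0.2968517206365021
0.12 224 0.2995232836528063
0.13 394 0.30117884612110046
0.14 23 0.2986689123262091
t 10.53 pos [0.5891 0.2948 0.2124] yhead -79.6 tilt [-0.  0. -1.] w 0.0736 j [19.9 18.6 68.9  0.  92.5 99.5] F [-0.4 -0.8 -0.8]
 to (0.529, -0.16, 0.2) 112.2 -> x,y,z [ 12.4 436.5 141.1] roll -11.8
```

>>> apply_moves:
  deltas:
    - {"hand": 1, "x": 0, "y": 40, "z": 13, "roll": -2}
    - {"hand": 1, "x": 5, "y": 100, "z": 33, "roll": -6}
    - {"hand": 1, "x": 5, "y": 160, "z": 52, "roll": -11.8}
    - {"hand": 1, "x": 5, "y": 220, "z": 71, "roll": -11.8}
    - {"hand": 1, "x": 12, "y": 280, "z": 90, "roll": -11.8}
    - {"hand": 1, "x": 12, "y": 340, "z": 110, "roll": -11.8}
    - {"hand": 1, "x": 12, "y": 395, "z": 128, "roll": -11.8}
    - {"hand": 1, "x": 12, "y": 436.5, "z": 141, "roll": -11.8}
    - {"hand": 1, "x": 12, "y": 436.5, "z": 141, "roll": -11.8}
    - {"hand": 1, "x": 60, "y": 436.5, "z": 141, "roll": -11.8}
    - {"hand": 1, "x": 100, "y": 436.5, "z": 141, "roll": -11.8}
    - {"hand": 1, "x": 100, "y": 436.5, "z": 141, "roll": -11.8}

```text
clock: 12.02
position: [0.5275, -0.1585, 0.1097]
eef_rot: [-48.8, 89.7, 153.4]
wrist_force: [0.5, -0.1, 0.4]
gripper_width: 0.0857
```

```bash
python3 - <<'E'
from h import *
p2,d2=shot("side"); p,d=shot("top")
c=cloud("side",d2,d2>0); k=(c[:,2]>.01)&(c[:,2]<.035)&(c[:,0]>.42)&(c[:,0]<.68)&(c[:,1]>-.25)&(c[:,1]<-.07)
q=c[k]; e=np.array([np.cos(np.radians(22.2)),np.sin(np.radians(22.2))]); n=np.array([-e[1],e[0]]); o=np.array([.529,-.160])
s=(q[:,:2]-o)@e; t=(q[:,:2]-o)@n
for a in np.arange(-.11,.12,.01):
    m=abs(s-a)<.005
    if m.sum()>2: print(a.round(2),m.sum(),"t",np.percentile(t[m],[3,50,97]).round(4),"zmax",q[m,2].max().round(3))
plan(((.529,-.160,.006),112.2))
cv2.imwrite("pics/s5c.png",np.hstack([cv2.resize(p2[160:310,240:400,::-1],(480,450)),cv2.resize(p[190:310,270:390,::-1],(320,450))[:, :320]]))
E
```

```text
-0.11 4 t [-0.009   0.0003  0.0056] zmax 0.017
-0.1 23 t [-0.0065  0.0056  0.009 ] zmax 0.022
-0.09 30 t [-0.0089  0.0039  0.0102] zmax 0.021
-0.08 35 t [-0.0146 -0.0063  0.0146] zmax 0.023
-0.07 30 t [-0.0156 -0.0092  0.0159] zmax 0.022
-0.06 31 t [-0.0192 -0.0122  0.0198] zmax 0.021
-0.05 30 t [-0.0228 -0.0158  0.0207] zmax 0.023
-0.04 35 t [-0.0275  0.019   0.0236] zmax 0.026
-0.03 45 t [-0.0282 -0.0208  0.0269] zmax 0.027
-0.02 46 t [-0.0265  0.0203  0.0274] zmax 0.028
-0.01 49 t [-0.0272  0.0209  0.0284] zmax 0.028
-0.0 44 t [-0.0309 -0.0226  0.0275] zmax 0.026
0.01 52 t [-0.0293  0.0231  0.0291] zmax 0.027
0.02 46 t [-0.031  -0.0232  0.0284] zmax 0.027
0.03 47 t [-0.0303  0.0254  0.0299] zmax 0.027
0.04 37 t [-0.0317 -0.0252  0.0306] zmax 0.026
0.05 32 t [-0.0334 -0.003   0.0312] zmax 0.022
0.06 32 t [-0.036  -0.0302  0.0352] zmax 0.024
0.07 32 t [-0.0377  0.0309  0.0358] zmax 0.021
0.08 36 t [-0.0374  0.0319  0.0365] zmax 0.021
0.09 27 t [-0.0401 -0.0342  0.0365] zmax 0.019
0.1 26 t [-0.0429 -0.036   0.0392] zmax 0.019
0.11 26 t [-0.0414  0.0336  0.0396] zmax 0.019
t 12.12 pos [ 0.5294 -0.1596  0.1135] yhead -67.8 tilt [ 0.  0. -1.] w 0.0852 j [-24.8   8.6  92.7   0.   78.7  43. ] F [ 0.1 -0.2  0.8]
 to (0.529, -0.16, 0.006) 112.2 -> x,y,z [107.5   0.2   0.5] roll 0.0
```

View pics/s5c.png

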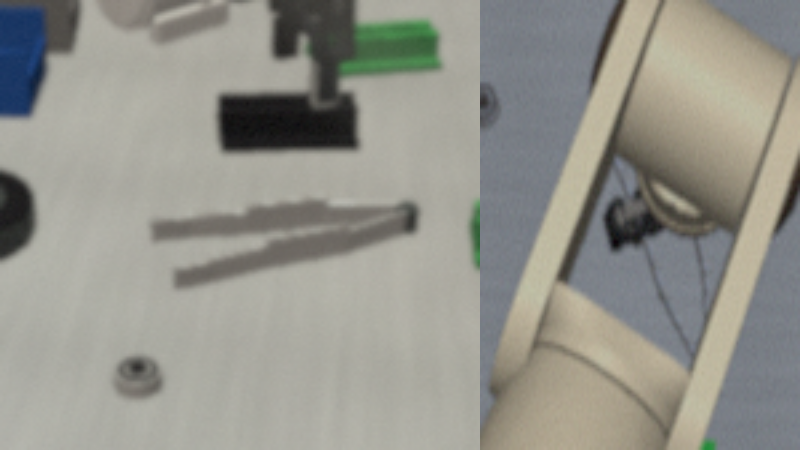

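```bash
python3 - <<'E'
from h import *
p2,d2=shot("side")
c=cloud("side",d2,d2>0); q=c[(c[:,2]>.05)&(c[:,2]<.2)&(abs(c[:,0]-.529)<.08)&(abs(c[:,1]+.16)<.08)]
for z in np.arange(.1,.2,.005):
    m=abs(q[:,2]-z)<.0025; print(z.round(3),m.sum(),np.percentile(q[m,0],[3,97]).round(3) if m.sum() else "",np.percentile(q[m,1],[3,97]).round(3) if m.sum() else "")
plan()
E
```

```text
0.1 0  
0.105 0  
0.11 0  
0.115 0  
0.12 0  
0.125 0  
0.13 0  
0.135 0  
0.14 0  
0.145 0  
0.15 0  
0.155 16 [0.504 0.552] [-0.202 -0.113]
0.16 33 [0.505 0.556] [-0.204 -0.109]
0.165 42 [0.504 0.559] [-0.204 -0.106]
0.17 38 [0.504 0.556] [-0.205 -0.105]
0.175 41 [0.504 0.559] [-0.204 -0.105]
0.18 38 [0.504 0.559] [-0.204 -0.105]
0.185 40 [0.502 0.559] [-0.202 -0.104]
0.19 36 [0.504 0.559] [-0.201 -0.106]
0.195 27 [0.506 0.56 ] [-0.203 -0.103]
t 12.18 pos [ 0.5298 -0.1598  0.1141] yhead -67.8 tilt [ 0.001 -0.001 -1.   ] w 0.0851 j [-24.8   8.6  92.6   0.   78.7  43. ] F [-0.7 -0.1 -0.1]
```

>>> apply_moves:
  deltas:
    - {"hand": 1, "x": 50, "y": 0, "z": 0, "roll": 0}
    - {"hand": 1, "x": 90, "y": 0, "z": 0, "roll": 0}
    - {"hand": 1, "x": 103, "y": 0, "z": 0, "roll": 0}
    - {"hand": 1, "x": 107, "y": 0, "z": 0, "roll": 0}
    - {"hand": 1, "x": 107, "y": 0, "z": 0, "roll": 0}

```text
clock: 12.8
position: [0.5309, -0.1603, 0.0087]
eef_rot: [134.4, 89.8, -23.4]
wrist_force: [-0.3, 0.4, 0.1]
gripper_width: 0.0855
```

```bash
python3 - <<'E'
from h import *
p2,d2=shot("side")
c=cloud("side",d2,d2>0); q=c[(c[:,2]>.02)&(c[:,2]<.2)&(abs(c[:,0]-.529)<.08)&(abs(c[:,1]+.16)<.08)]
for z in np.arange(.02,.08,.005):
    m=abs(q[:,2]-z)<.0025; print(z.round(3),m.sum(),np.percentile(q[m,0],[3,97]).round(3) if m.sum() else "",np.percentile(q[m,1],[3,97]).round(3) if m.sum() else "")
plan()
cv2.imwrite("pics/s6c.png",cv2.resize(p2[160:280,260:420,::-1],None,fx=5,fy=5))
E
```

```text
0.02 79 [0.461 0.593] [-0.199 -0.106]
0.025 85 [0.491 0.568] [-0.188 -0.123]
0.03 2 [0.491 0.516] [-0.148 -0.137]
0.035 0  
0.04 0  
0.045 0  
0.05 17 [0.506 0.554] [-0.203 -0.112]
0.055 26 [0.507 0.558] [-0.206 -0.108]
0.06 29 [0.505 0.558] [-0.206 -0.105]
0.065 33 [0.503 0.556] [-0.203 -0.108]
0.07 31 [0.503 0.559] [-0.204 -0.105]
0.075 33 [0.505 0.559] [-0.203 -0.104]
t 12.85 pos [ 0.5309 -0.1603  0.0088] yhead -67.8 tilt [ 0.003 -0.001 -1.   ] w 0.0857 j [-24.8  14.2  99.1   0.   66.4  43. ] F [ 0.5 -0.1 -0.1]
```

View pics/s6c.png

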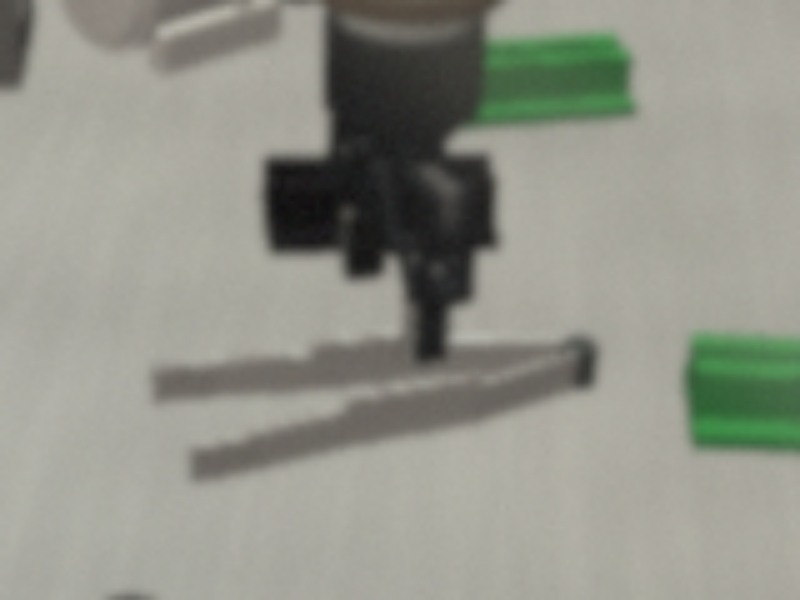

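The fingers visibly end about 38 mm above the reported TCP, so I go down in small steps and watch the force.

>>> apply_moves:
  deltas:
    - {"hand": 1, "x": 3, "y": 0, "z": 1, "roll": 0}
    - {"hand": 1, "x": 6, "y": 0, "z": 1, "roll": 0}
    - {"hand": 1, "x": 9, "y": 0, "z": 1, "roll": 0}
    - {"hand": 1, "x": 9, "y": 0, "z": 1, "roll": 0}

```text
clock: 13.35
position: [0.5298, -0.1606, -0.0005]
eef_rot: [135.2, 89.8, -22.5]
wrist_force: [1.1, 0.7, -0.0]
gripper_width: 0.0854
```

>>> apply_moves:
  deltas:
    - {"hand": 1, "x": 3, "y": 0, "z": 0, "roll": 0}
    - {"hand": 1, "x": 5, "y": 0, "z": 0, "roll": 0}
    - {"hand": 1, "x": 5, "y": 0, "z": 0, "roll": 0}

```text
clock: 13.72
position: [0.5297, -0.1605, -0.0058]
eef_rot: [135.1, 89.8, -22.7]
wrist_force: [-0.1, 0.1, -0.2]
gripper_width: 0.0856
```

```bash
python3 - <<'E'
from h import *
plan(((.529,-.160,-.010),112.2))
E
```

```text
t 13.72 pos [ 0.5297 -0.1605 -0.0058] yhead -67.8 tilt [ 0.003 -0.001 -1.   ] w 0.0856 j [-24.8  15.1  99.9   0.   64.8  42.9] F [-0.1  0.1 -0.2]
 to (0.529, -0.16, -0.01) 112.2 -> x,y,z [ 4.2 -0.8  0.4] roll 0.0
```

>>> apply_moves:
  deltas:
    - {"hand": 1, "x": 3, "y": 0, "z": 0, "roll": 0}
    - {"hand": 1, "x": 6, "y": 0, "z": 0, "roll": 0}
    - {"hand": 1, "x": 8, "y": 0, "z": 0, "roll": 0}
    - {"hand": 1, "x": 8, "y": 0, "z": 0, "roll": 0}

```text
clock: 14.22
position: [0.5296, -0.1605, -0.014]
eef_rot: [136.0, 89.9, -21.8]
wrist_force: [-0.4, 0.5, 0.3]
gripper_width: 0.0855
```

>>> apply_moves:
  deltas:
    - {"hand": 1, "x": 2, "y": 0, "z": 0, "roll": 0}
    - {"hand": 1, "x": 3, "y": 0, "z": 0, "roll": 0}
    - {"hand": 1, "x": 3, "y": 0, "z": 0, "roll": 0}

```text
clock: 14.6
position: [0.5296, -0.1605, -0.017]
eef_rot: [135.6, 89.9, -22.2]
wrist_force: [0.3, -0.7, -0.8]
gripper_width: 0.0852
```

```bash
python3 - <<'E'
from h import *
p2,d2=shot("side")
c=cloud("side",d2,d2>0); q=c[(c[:,2]>.02)&(c[:,2]<.2)&(abs(c[:,0]-.529)<.08)&(abs(c[:,1]+.16)<.08)]
for z in np.arange(.02,.06,.005):
    m=abs(q[:,2]-z)<.0025; print(z.round(3),m.sum(),np.percentile(q[m,0],[3,97]).round(3) if m.sum() else "",np.percentile(q[m,1],[3,97]).round(3) if m.sum() else "")
plan(((.529,-.160,-.010),112.2))
E
```

```text
0.02 64 [0.453 0.591] [-0.199 -0.104]
0.025 80 [0.49 0.57] [-0.201 -0.112]
0.03 30 [0.513 0.559] [-0.203 -0.11 ]
0.035 32 [0.504 0.558] [-0.203 -0.107]
0.04 34 [0.502 0.555] [-0.204 -0.107]
0.045 35 [0.502 0.558] [-0.203 -0.105]
0.05 29 [0.504 0.558] [-0.203 -0.107]
0.055 33 [0.505 0.558] [-0.203 -0.107]
t 14.65 pos [ 0.5296 -0.1605 -0.017 ] yhead -67.8 tilt [ 0.002 -0.001 -1.   ] w 0.0854 j [-24.8  15.9 100.4   0.   63.5  42.9] F [ 0.1  0.2 -0.5]
 to (0.529, -0.16, -0.01) 112.2 -> x,y,z [-7.  -0.7  0.4] roll 0.0
```

>>> apply_moves:
  deltas:
    - {"hand": 1, "x": 3, "y": -0.5, "z": 0, "roll": 0}
    - {"hand": 1, "x": 5, "y": -0.5, "z": 0, "roll": 0}
    - {"hand": 0.4, "x": 5, "y": -0.5, "z": 0, "roll": 0}
    - {"hand": 0.1, "x": 5, "y": -0.5, "z": 0, "roll": 0}
    - {"hand": 0.1, "x": 5, "y": -0.5, "z": 0, "roll": 0}
    - {"hand": 0.1, "x": 5, "y": -0.5, "z": 0, "roll": 0}
    - {"hand": 0.1, "x": 5, "y": -0.5, "z": 0, "roll": 0}

```text
clock: 15.52
position: [0.53, -0.1603, -0.0212]
eef_rot: [135.3, 89.8, -22.4]
wrist_force: [-1.5, 1.2, 7.5]
gripper_width: 0.0473
```

```bash
python3 - <<'E'
from h import *
plan()
E
```

```text
t 15.53 pos [ 0.53   -0.1603 -0.0212] yhead -67.8 tilt [ 0.004 -0.002 -1.   ] w 0.0473 j [-24.8  16.2 100.6   0.   62.9  43. ] F [-1.5  1.2  7.5]
```

>>> apply_moves:
  deltas:
    - {"hand": 0.1, "x": -4, "y": 0, "z": 0, "roll": 0}
    - {"hand": 0.1, "x": -12, "y": 0, "z": 0, "roll": 0}
    - {"hand": 0.1, "x": -25, "y": 0, "z": 0, "roll": 0}
    - {"hand": 0.1, "x": -40, "y": 0, "z": 0, "roll": 0}
    - {"hand": 0.1, "x": -40, "y": 0, "z": 0, "roll": 0}

```text
clock: 16.15
position: [0.5307, -0.1606, 0.0204]
eef_rot: [134.5, 89.6, -23.3]
wrist_force: [-0.1, -1.1, -1.3]
gripper_width: 0.0469
```

```bash
cat > look.py <<'E'
from h import *
def tongs(p2,d2,zlo,zhi,o,yaw):
    c=cloud("side",d2,d2>0); e=np.array([np.cos(np.radians(yaw)),np.sin(np.radians(yaw))]); n=np.array([-e[1],e[0]])
    s=(c[:,:2]-o)@e; t=(c[:,:2]-o)@n
    for a in np.arange(-.11,.13,.02):
        m=(abs(s-a)<.01)&(abs(t)<.06)&(c[:,2]>zlo)&(c[:,2]<zhi)
        if m.sum()>2:
            for nm,k in(("R",m&(t<0)),("L",m&(t>0))):
                if k.sum()>2: print(a.round(2),nm,k.sum(),"t",np.median(t[k]).round(4),"z",np.percentile(c[k,2],[2,98]).round(3),end="  ")
            print()
E
python3 - <<'E'
from look import *
p2,d2=shot("side"); plan()
tongs(p2,d2,.015,.09,np.array([.529,-.16]),22.2)
cv2.imwrite("pics/s7c.png",cv2.resize(p2[160:280,260:420,::-1],None,fx=5,fy=5))
E
```

```text
t 16.2 pos [ 0.5302 -0.1604  0.0195] yhead -67.8 tilt [ 0.005 -0.002 -1.   ] w 0.0469 j [-24.8  13.4  98.7   0.   67.6  43. ] F [-0.1 -0.8 -1.5]
-0.11 R 4 t -0.0045 z [0.061 0.062]  -0.11 L 21 t 0.0077 z [0.041 0.062]  
-0.09 R 22 t -0.0078 z [0.053 0.062]  -0.09 L 61 t 0.0075 z [0.039 0.063]  
-0.07 R 47 t -0.0116 z [0.047 0.061]  -0.07 L 61 t 0.0126 z [0.04  0.061]  
-0.05 R 53 t -0.0166 z [0.043 0.063]  -0.05 L 56 t 0.0173 z [0.04  0.062]  
-0.03 R 19 t -0.0212 z [0.045 0.055]  -0.03 L 73 t 0.0214 z [0.04  0.067]  
-0.01 R 23 t -0.0231 z [0.045 0.082]  -0.01 L 76 t 0.0234 z [0.04  0.084]  
0.01 R 116 t -0.023 z [0.045 0.089]  0.01 L 130 t 0.029 z [0.041 0.087]  
0.03 R 78 t -0.0214 z [0.041 0.068]  0.03 L 84 t 0.0223 z [0.04  0.068]  
0.05 R 65 t -0.0231 z [0.04  0.064]  0.05 L 63 t 0.024 z [0.041 0.063]  
0.07 R 67 t -0.0255 z [0.041 0.063]  0.07 L 70 t 0.0262 z [0.04  0.063]  
0.09 R 64 t -0.0276 z [0.04  0.062]  0.09 L 64 t 0.0276 z [0.04  0.062]  
0.11 R 52 t -0.028 z [0.041 0.06 ]  0.11 L 57 t 0.0291 z [0.041 0.062]
```

View pics/s7c.png

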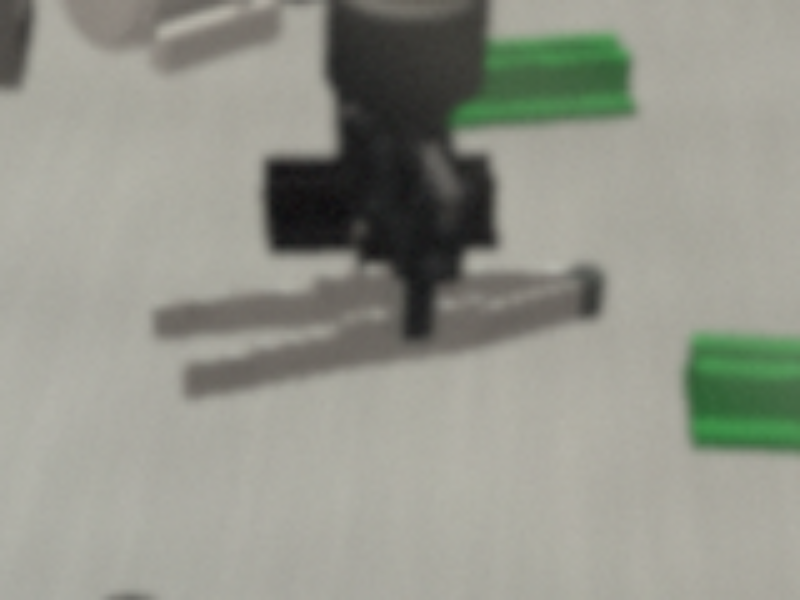

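```bash
python3 - <<'E'
from h import *
plan(((.5394,.0062,.0195),112.2))
E
```

```text
t 16.2 pos [ 0.5302 -0.1604  0.0195] yhead -67.8 tilt [ 0.005 -0.002 -1.   ] w 0.0469 j [-24.8  13.4  98.7   0.   67.6  43. ] F [-0.1 -0.8 -1.5]
 to (0.5394, 0.0062, 0.0195) 112.2 -> x,y,z [  -0.3 -150.7  -71.5] roll 0.0
```

>>> apply_moves:
  deltas:
    - {"hand": 0.1, "x": 0, "y": -12, "z": -6, "roll": 0}
    - {"hand": 0.1, "x": 0, "y": -35, "z": -17, "roll": 0}
    - {"hand": 0.1, "x": 0, "y": -62, "z": -29, "roll": 0}
    - {"hand": 0.1, "x": 0, "y": -90, "z": -42, "roll": 0}
    - {"hand": 0.1, "x": 0, "y": -115, "z": -54, "roll": 0}
    - {"hand": 0.1, "x": 0, "y": -135, "z": -64, "roll": 0}
    - {"hand": 0.1, "x": 0, "y": -147, "z": -70, "roll": 0}
    - {"hand": 0.1, "x": 0, "y": -150.7, "z": -71.5, "roll": 0}
    - {"hand": 0.1, "x": 0, "y": -150.7, "z": -71.5, "roll": 0}

```text
clock: 17.32
position: [0.5393, 0.006, 0.0191]
eef_rot: [133.0, 89.7, -24.8]
wrist_force: [-1.1, 0.0, -2.1]
gripper_width: 0.0468
```

```bash
python3 - <<'E'
from look import *
p2,d2=shot("side"); plan()
s=manip.get_state()["position"]; o=np.array(s[:2])
tongs(p2,d2,.02,.09,o,22.2)
e=np.array([np.cos(np.radians(22.2)),np.sin(np.radians(22.2))]); n=np.array([-e[1],e[0]])
for r in manip.cut_out("bearing","side")[:2]:
    c=cloud("side",d2,r["mask"]); m=np.median(c,0); q=c[c[:,2]>.009]; f=np.array(cv2.minEnclosingCircle((q[:,:2]*1000).astype(np.float32))[0])/1000
    print(r["conf"],r["point"],m.round(4),"circle",f,"tong frame",(f-o)@e,(f-o)@n)
cv2.imwrite("pics/s8c.png",cv2.resize(p2[190:330,240:420,::-1],None,fx=4.2,fy=4.2))
E
```

```text
t 17.38 pos [0.5393 0.0058 0.0191] yhead -67.8 tilt [ 0.005 -0.002 -1.   ] w 0.0474 j [-7.500e+00  1.190e+01  1.007e+02 -1.000e-01  6.720e+01  6.030e+01] F [-0.   0.5 -2.1]
-0.11 R 8 t -0.003 z [0.058 0.061]  -0.11 L 32 t 0.008 z [0.039 0.061]  
-0.09 R 33 t -0.007 z [0.049 0.06 ]  -0.09 L 79 t 0.0095 z [0.038 0.06 ]  
-0.07 R 67 t -0.0109 z [0.042 0.06 ]  -0.07 L 72 t 0.0137 z [0.039 0.061]  
-0.05 R 73 t -0.0151 z [0.039 0.06 ]  -0.05 L 73 t 0.0192 z [0.039 0.06 ]  
-0.03 R 12 t -0.0183 z [0.039 0.046]  -0.03 L 90 t 0.023 z [0.038 0.066]  
-0.01 R 22 t -0.0217 z [0.039 0.079]  -0.01 L 95 t 0.0254 z [0.039 0.081]  
0.01 R 162 t -0.0214 z [0.039 0.088]  0.01 L 148 t 0.0282 z [0.039 0.084]  
0.03 R 94 t -0.0202 z [0.038 0.066]  0.03 L 100 t 0.0238 z [0.039 0.067]  
0.05 R 83 t -0.0218 z [0.04  0.061]  0.05 L 85 t 0.0256 z [0.039 0.061]  
0.07 R 82 t -0.0244 z [0.039 0.061]  0.07 L 79 t 0.028 z [0.039 0.061]  
0.09 R 78 t -0.026 z [0.039 0.061]  0.09 L 85 t 0.0294 z [0.038 0.06 ]  
0.11 R 55 t -0.0267 z [0.04  0.059]  0.11 L 52 t 0.0309 z [0.04  0.059]  
0.47 [286.0, 286.5] [0.6288 0.0548 0.0111] circle [0.62979846 0.05371086] tong frame 0.10184700886077327 0.010180087976934309
```

View pics/s8c.png

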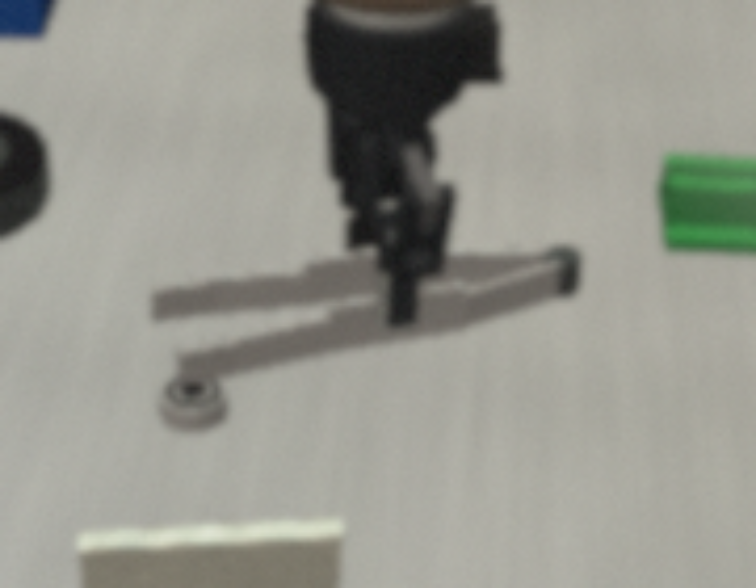

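```bash
python3 - <<'E'
from look import *
def at(n,uv,z):
    m,R,t=model(n); s=rays(n,uv); d=np.hstack([s,np.ones((len(s),1))])@R; C=-R.T@t
    return C+d*((z-C[2])/d[:,2:])
o=np.array([.5393,.0058]); e=np.array([np.cos(np.radians(22.2)),np.sin(np.radians(22.2))]); n=np.array([-e[1],e[0]])
im=np.load("side0.npz"); S=im["p"][265:305,265:308]; T=np.load("top0.npz")["p"][203:233,256:286]
# bore/ seal: dark centroid
for nm,I,o0 in(("side",S,(265,265)),("top",T,(256,203))):
    g=cv2.cvtColor(I,cv2.COLOR_RGB2GRAY).astype(float); w=np.clip(g.min()+35-g,0,None); v,u=np.nonzero(w); c=np.array([(u*w[v,u]).sum(),(v*w[v,u]).sum()])/w.sum()+o0
    for z in ((.012,.014) if nm=="side" else (.014,.016)):
        X=at(nm,[c],z)[0]; print(nm,c.round(1),len(v),X.round(4),"tong",((X[:2]-o)@e).round(4),((X[:2]-o)@n).round(4))
X=at("side",[(285.2,282.9)],.012)[0]; print("bore by eye",X,(X[:2]-o)@e,(X[:2]-o)@n)
d=np.load("side0.npz")["d"]; c=cloud("side",d,d>0); q=c[(abs(c[:,0]-.632)<.03)&(abs(c[:,1]-.045)<.03)&(c[:,2]>.008)&(c[:,2]<.03)]
print(len(q),q.min(0),q.max(0),cv2.minEnclosingCircle((q[:,:2]*1000).astype(np.float32)))
E
```

```text
side [285.4 282. ] 12 [0.6323 0.0442 0.012 ] tong 0.1006 0.0004
side [285.4 282. ] 12 [0.6319 0.0469 0.014 ] tong 0.1012 0.0031
top [270.8 216.7] 13 [0.6327 0.0434 0.014 ] tong 0.1007 -0.0005
top [270.8 216.7] 13 [0.6323 0.0432 0.016 ] tong 0.1002 -0.0005
bore by eye [0.63234631 0.04740493 0.012     ] 0.10186887870468009 0.003364090144937916
140 [0.61372651 0.02709025 0.00812122] [0.64823601 0.06408293 0.01510192] ((630.5003662109375, 44.82512664794922), 19.257999420166016)
```

>>> apply_moves:
  deltas:
    - {"hand": 0.1, "x": 10, "y": -0.5, "z": 0, "roll": 0}
    - {"hand": 0.1, "x": 22, "y": -0.5, "z": 0, "roll": 0}
    - {"hand": 0.1, "x": 31, "y": -0.5, "z": 0, "roll": 0}
    - {"hand": 0.1, "x": 36, "y": -0.5, "z": 0, "roll": 0}
    - {"hand": 0.1, "x": 38, "y": -0.5, "z": 0, "roll": 0}
    - {"hand": 0.1, "x": 38.5, "y": -0.5, "z": 0, "roll": 0}
    - {"hand": 0.1, "x": 38.5, "y": -0.5, "z": 0, "roll": 0}

```text
clock: 18.3
position: [0.5396, 0.006, -0.0191]
eef_rot: [134.7, 89.7, -23.1]
wrist_force: [-0.2, -0.2, -1.2]
gripper_width: 0.0471
```

```bash
python3 - <<'E'
from look import *
p2,d2=shot("side"); plan()
s=manip.get_state()["position"]
tongs(p2,d2,.004,.05,np.array(s[:2]),22.2)
cv2.imwrite("pics/s9c.png",cv2.resize(p2[190:330,240:420,::-1],None,fx=4.2,fy=4.2))
E
```

```text
t 18.35 pos [ 0.5396  0.006  -0.0191] yhead -67.8 tilt [ 0.005 -0.002 -1.   ] w 0.0471 j [-7.500e+00  1.450e+01  1.026e+02 -1.000e-01  6.260e+01  6.040e+01] F [ 0.   0.1 -1.6]
-0.11 R 10 t -0.0032 z [0.02  0.022]  -0.11 L 24 t 0.0078 z [0.005 0.022]  
-0.09 R 37 t -0.0066 z [0.01  0.023]  -0.09 L 64 t 0.0097 z [0.005 0.023]  
-0.07 R 62 t -0.0107 z [0.004 0.023]  -0.07 L 58 t 0.0142 z [0.004 0.022]  
-0.05 R 64 t -0.0152 z [0.004 0.024]  -0.05 L 62 t 0.0187 z [0.005 0.022]  
-0.03 L 72 t 0.0232 z [0.005 0.029]  
-0.01 R 19 t -0.0205 z [0.007 0.048]  -0.01 L 74 t 0.0299 z [0.005 0.043]  
0.01 R 134 t -0.0217 z [0.005 0.048]  0.01 L 126 t 0.0296 z [0.005 0.045]  
0.03 R 81 t -0.0207 z [0.004 0.03 ]  0.03 L 82 t 0.0232 z [0.005 0.029]  
0.05 R 68 t -0.0221 z [0.005 0.023]  0.05 L 70 t 0.0248 z [0.005 0.023]  
0.07 R 68 t -0.0242 z [0.005 0.023]  0.07 L 68 t 0.0276 z [0.004 0.023]  
0.09 R 86 t -0.0244 z [0.005 0.022]  0.09 L 101 t 0.0285 z [0.006 0.022]  
0.11 R 67 t -0.0252 z [0.005 0.021]  0.11 L 88 t 0.0285 z [0.004 0.021]
```

View pics/s9c.png

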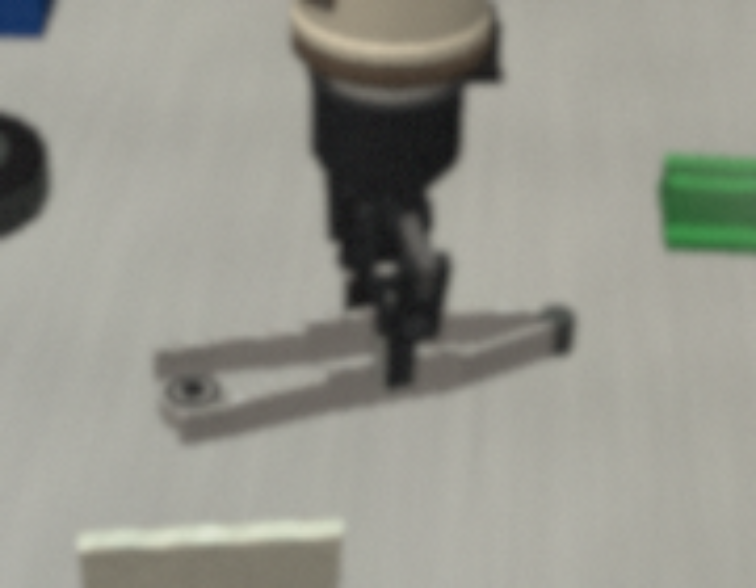

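The bearing sits between the jaws. Now I close on it and lift a little.

>>> apply_moves:
  deltas:
    - {"hand": 0, "x": 0, "y": 0, "z": 0, "roll": 0}
    - {"hand": -0.1, "x": 0, "y": 0, "z": 0, "roll": 0}
    - {"hand": -0.2, "x": 0, "y": 0, "z": 0, "roll": 0}
    - {"hand": -0.5, "x": 0, "y": 0, "z": 0, "roll": 0}
    - {"hand": -1, "x": 0, "y": 0, "z": 0, "roll": 0}
    - {"hand": -1, "x": 0, "y": 0, "z": 0, "roll": 0}
    - {"hand": -1, "x": 0, "y": 0, "z": 0, "roll": 0}

```text
clock: 19.23
position: [0.5397, 0.006, -0.0188]
eef_rot: [135.7, 89.7, -22.1]
wrist_force: [-3.2, 0.5, 6.0]
gripper_width: 0.0366
```

```bash
python3 - <<'E'
from h import *
b=np.array([.598,.195]); e=np.array([np.cos(np.radians(22.2)),np.sin(np.radians(22.2))]); g=b-.1*e
plan(((*g,.065),112.2))
E
```

```text
t 19.23 pos [ 0.5397  0.006  -0.0188] yhead -67.8 tilt [ 0.006 -0.002 -1.   ] w 0.0366 j [-7.500e+00  1.450e+01  1.025e+02 -1.000e-01  6.270e+01  6.040e+01] F [-3.2  0.5  6. ]
 to (np.float64(0.5054129415190005), np.float64(0.1572159213181533), 0.065) 112.2 -> x,y,z [ -84.3 -152.6  -25.7] roll -0.0
```

>>> apply_moves:
  deltas:
    - {"hand": -1, "x": -4, "y": 0, "z": 0, "roll": 0}
    - {"hand": -1, "x": -14, "y": 0, "z": 0, "roll": 0}
    - {"hand": -1, "x": -30, "y": 0, "z": 0, "roll": 0}
    - {"hand": -1, "x": -50, "y": 0, "z": 0, "roll": 0}
    - {"hand": -1, "x": -68, "y": 0, "z": 0, "roll": 0}
    - {"hand": -1, "x": -80, "y": 0, "z": 0, "roll": 0}
    - {"hand": -1, "x": -84, "y": 0, "z": 0, "roll": 0}
    - {"hand": -1, "x": -84, "y": 0, "z": 0, "roll": 0}

```text
clock: 20.23
position: [0.5391, 0.0062, 0.0651]
eef_rot: [135.1, 89.7, -22.7]
wrist_force: [0.3, -0.3, -2.6]
gripper_width: 0.037
```

```bash
python3 - <<'E'
from look import *
p2,d2=shot("side")
for r in manip.cut_out("bearing","side")[:2]:
    c=cloud("side",d2,r["mask"]); print(r["conf"],np.round(r["point"]),len(c),np.median(c,0).round(4),np.percentile(c[:,2],[2,98]).round(3))
plan(((.5054,.1572,.065),112.2))
E
```

```text
t 20.32 pos [0.5389 0.0063 0.0645] yhead -67.8 tilt [ 0.005 -0.002 -1.   ] w 0.0367 j [-7.5  9.1 98.1 -0.1 72.5 60.4] F [ 0.   0.2 -2.3]
 to (0.5054, 0.1572, 0.065) 112.2 -> x,y,z [  -0.9 -152.4  -26. ] roll -0.0
```

>>> apply_moves:
  deltas:
    - {"hand": -1, "x": 0, "y": -8, "z": -1, "roll": 0}
    - {"hand": -1, "x": 0, "y": -25, "z": -4, "roll": 0}
    - {"hand": -1, "x": 0, "y": -48, "z": -8, "roll": 0}
    - {"hand": -1, "x": 0, "y": -73, "z": -12, "roll": 0}
    - {"hand": -1, "x": 0, "y": -98, "z": -17, "roll": 0}
    - {"hand": -1, "x": 0, "y": -120, "z": -20, "roll": 0}
    - {"hand": -1, "x": 0, "y": -138, "z": -24, "roll": 0}
    - {"hand": -1, "x": 0, "y": -149, "z": -25.5, "roll": 0}
    - {"hand": -1, "x": 0, "y": -152.4, "z": -26, "roll": 0}
    - {"hand": -1, "x": 0, "y": -152.4, "z": -26, "roll": 0}
    - {"hand": -1, "x": 0, "y": -152.4, "z": -26, "roll": 0}

```text
clock: 21.7
position: [0.5055, 0.1567, 0.0641]
eef_rot: [131.9, 89.7, -25.9]
wrist_force: [-0.7, 0.1, -2.9]
gripper_width: 0.0367
```

```bash
python3 - <<'E'
from look import *
p2,d2=shot("side"); 
for th in("bearing","plate"):
  for r in manip.cut_out(th,"side")[:2]:
    c=cloud("side",d2,r["mask"]); print(th,r["conf"],np.round(r["point"]),len(c),np.median(c,0).round(4),np.percentile(c,[2,98],axis=0).round(3).tolist())
p,d=shot("top")
for th in("bearing","plate","pulley","socket","oil"):
  for r in manip.cut_out(th,"top")[:1]:
    c=cloud("top",d,r["mask"]); print("top",th,r["conf"],np.round(r["point"]),len(c),np.median(c,0).round(4))
plan()
cv2.imwrite("pics/s10c.png",np.hstack([cv2.resize(p2[190:420,180:420,::-1],(500,479)),cv2.resize(p[140:300,150:250,::-1],(299,479))]))
E
```

```text
bearing 0.56 [288. 294.] 144 [0.6028 0.1949 0.0938] [[0.586, 0.18, 0.083], [0.613, 0.211, 0.096]]
plate 0.69 [290. 326.] 1411 [0.5875 0.2954 0.1117] [[0.54, 0.282, 0.078], [0.633, 0.309, 0.135]]
top plate 0.23 [339. 158.] 1358 [ 0.8053 -0.1543  0.0328]
top pulley 0.83 [342. 159.] 1393 [ 0.8053 -0.1553  0.0327]
top socket 0.61 [244. 177.] 124 [0.7407 0.1318 0.0529]
top oil 0.85 [140. 291.] 588 [0.3919 0.3651 0.1011]
t 22.15 pos [0.5054 0.1571 0.0641] yhead -67.8 tilt [ 0.005 -0.002 -1.   ] w 0.0367 j [ 9.   8.1 99.4 -0.2 72.3 76.9] F [-0.1 -0.7 -2.3]
```

View pics/s10c.png

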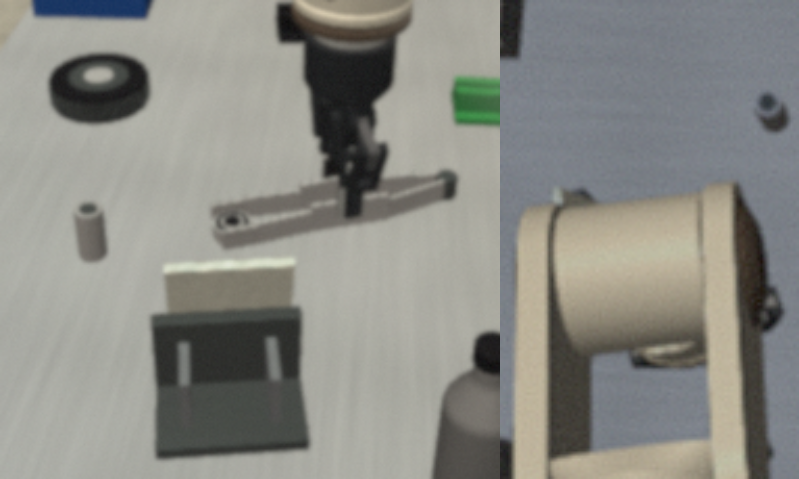

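>>> apply_moves:
  deltas:
    - {"hand": -1, "x": 4, "y": 0, "z": 0, "roll": 0}
    - {"hand": -1, "x": 8, "y": 0, "z": 0, "roll": 0}
    - {"hand": -1, "x": 8, "y": 0, "z": 0, "roll": 0}
    - {"hand": -1, "x": 8, "y": 0, "z": 0, "roll": 0}

```text
clock: 22.65
position: [0.5054, 0.1571, 0.0561]
eef_rot: [132.6, 89.7, -25.2]
wrist_force: [0.8, 0.9, -2.3]
gripper_width: 0.037
```

```bash
python3 - <<'E'
from look import *
p2,d2=shot("side"); 
for th in("bearing","plate"):
  for r in manip.cut_out(th,"side")[:1]:
    c=cloud("side",d2,r["mask"]); print(th,r["conf"],np.round(r["point"]),len(c),np.median(c,0).round(4),np.percentile(c,[2,98],axis=0).round(3).tolist())
plan(); print(manip.sign_off())
E
```

```text
bearing 0.49 [290. 299.] 151 [0.6016 0.1943 0.0857] [[0.584, 0.178, 0.075], [0.612, 0.211, 0.089]]
plate 0.67 [294. 326.] 1423 [0.5866 0.2952 0.1117] [[0.54, 0.281, 0.078], [0.632, 0.308, 0.135]]
t 22.8 pos [0.5055 0.1571 0.0562] yhead -67.8 tilt [ 0.005 -0.002 -1.   ] w 0.0367 j [ 9.   8.5 99.9 -0.2 71.4 76.9] F [-0.7 -0.7 -2.4]
the job is handed in; nothing more can be done
None
```

The job is done and handed in at 22.8 s. The white plate leans on the steel angle plate and has been let go. The tongs are holding the bearing in front of it.

**Last checks**
- **Plate:** it leans at about 15° with its top edge at 0.135 m, and it did not move after I let go of it.
- **Bearing:** its underside is about 7.5 cm above the bench and its top at 0.089 m, below the plate's top edge. It sits roughly 7 cm in front of the plate and about 6 mm off its middle line. Only the tongs touched it.
- **Tongs grip:** the gripper opening held steady at 36.7 mm. The wrist force was about -2.4 N, which fits the weight of the tongs plus the bearing.
- **Bystanders:** the pulley, bottle and socket were seen within a few millimetres of where they started, in the last top view.

**What disagreed or failed**
- **Finger height:** the fingers, as the camera shows them, end about 25 mm (shut) to 38 mm (open) above the reported TCP. I set the tongs grasp height by what the camera showed, checking the wrist force as I lowered.
- **Gripper opening:** it read about 2 mm less than the size of the object held.
- **Missed detection:** the network did not find the bearing in the view just after I lifted it. It found it again in both later side views.

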